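Take the clamp nut off the ceiling rose

ROBOT

A 6-joint arm with a two-finger parallel gripper is mounted at the origin on the work surface. World frame = base frame: x ahead of the robot, y to its left, z up, the work surface at z = 0. Lengths are in m, angles in degrees, forces in N, time in s.
With the tool pointing down it reaches from about 0.375 to 0.9 m from the base axis. Payload 3.1 kg.
Tool frame: the origin (TCP) lies between the finger pads; the fingertips stand 22 mm ahead of it and the grasp point (between the pads) lies 3 mm ahead of it (bot.tip_extent is the distance from the TCP to the fingertips, in m); y points along the fingers, z is the direction in which the jaws open and shut, and the axes are right-handed (so a half turn about y gives the same grasp; the last joint's range is limited). The gripper opens to 87 mm and grips with 3 to 60 N. Pads are 19 mm wide; open, the fingers measure 117 mm over their backs; the gripper's body (75 mm by 190 mm) begins 51 mm behind the grasp point.
Start: joints at [55.376, 30.224, 82.088, -0, 67.689, -10.227], TCP at [0.258, 0.569, 0.245] pointing down, gripper open.
Joint ranges: [-176.69, 176.69], [-43.24, 126.21], [12.49, 139.97], [-82, 262], [0, 151.66], [-163.58, 163.58]. Speed limits (degrees/s): [159.86, 159.86, 180, 180, 180, 180].

INTERFACE

Orientations are given as a 3x3 rotation matrix whose columns are the frame's x, y, z axes.
In Python, from rig import bot, eyes, models gives the robot as it stands. The module is installed in compiled form; this text tells all that it offers.
- The arm moves only by the tool arm_command, never from a script. Its arguments are lists of equal length, an entry for each row: "translation": the shift along the tool's x, y, z each as a share of 0.08 m, from -1 to 1, a list of three; "rotation": the turn, a rotation vector about the tool's x, y, z each as a share of 60 degrees, from -1 to 1, a list of three; "grip": the closure, from -1 (fully open) to 1 (shut), so that 0 is half open. In form: {"translation": [[x, y, z], ...], "rotation": [[rx, ry, rz], ...], "grip": [grip, ...]}. A call has 1 to 5 rows; each row is the pose to reach, as a shift and turn from the pose commanded when the call began, along the tool's axes at that moment; what a row does not reach only later rows make up. A row lasts 1/10 s, in which the tool goes at most 50 mm and 8.59 degrees, less where a joint would pass 70% of its speed; a pose out of reach is approached as far as the arm can. A call with a number of a shift or a turn outside -1 to 1 is refused whole. A call with a gripper value outside its range is refused whole. The fingers move at their own pace and stop on an object; the grip force is fixed at half the most. Time passes only in rows, so rows that repeat a pose let the fingers close. It gives the time, the measured TCP pose, the force and the opening at its end, in the units of the state.
- bot.read_state(): the state, without advancing time (a new reading comes with each control period).
- eyes.capture(name): name is "scene" or "side" or "wrist"; returns a dict with "image" (400x640x3 uint8, blue, green, red), "mtx" (3x3 intrinsics, pixels), "dist_coeffs" ([k1, k2, p1, p2, k3] as OpenCV has them; the pictures are not rectified), "rvec" (rotation vector, rad) and "tvec" (3), from world to camera coordinates, as OpenCV has them; the wrist camera has in their place "hand_eye" (4x4, takes a point from camera to tool coordinates, whose origin is the TCP and whose axes are the tool frame's). Camera axes: x right, y down, z forward; pixel columns grow to the right and rows downward; lengths in m; the calibration is good to about 2 mm. A picture is of the moment at which its call begins: read the wrist's pose just before it. There is no depth.
- bot.hand_in(): hands the job in, once; it reports no verdict.
Trained networks look in the newest picture that a camera, given by its name, has taken for a name from the list of things; names that differ only in an ending like _2 or _b are one class to them, and where a whole thing is asked for, a point or a joint stands for the part that bears it (a point fixed in the world has none). Each returns a list of dicts, best first, with "conf" (0 to 1); they miss things now and then, are a little off and sometimes report something else, mostly with a low value. They report only what shows in the picture. A call takes as long as a camera call.
- models.recognise(camera, thing): "extent" ([left, top, right, bottom] as shares, 0 to 1, of the picture: columns of its width, rows of its height, round what is visible of it).
- models.spot_point(camera, thing): "point" ([column, row] as shares, 0 to 1, of the picture: columns of its width, rows of its height: a listed point, or the origin of a listed thing).
The state is a dict: "time_s": time; "joint_positions": joint angles; "qvel": joint speeds; "tau": joint torques, N m; "position": TCP position; "tcp_rot": TCP orientation; "force": force on the tool from outside, world axes, zero at the start; "moment": the same for the moment, N m; "opening": opening from 0.0 (shut) to 1.0 (fully open).
Only numpy, scipy, OpenCV 4.12 (cv2) and the standard library are available. Lean on these libraries where they do the work, as an engineer would, in place of code of your own. Each camera call takes 0.05 s, during which the arm holds its last target. There are 200 camera calls.

TASK

The round plaster ceiling rose is clamped down by a knurled nut on a threaded stud: unscrew that nut anticlockwise until it comes free, lift it clear off the stud and set it down flat in the shallow metal parts tray, without dropping it in. Leave the identical nut on the square plaster panel alone.

Things in the scene. Friction and masses are not known exactly. Their poses are not given: they have to be found in the camera images.
- rose_nut: The nut to remove: knurled round plain steel, 44 mm across, 36 mm tall, 0.12 kg, 30 mm open bore; origin at the centre of its underside, z up its axis. Grip it from above in any direction, fingertips 5 mm or more above its underside (a 48 mm washer lies below). It turns easily; a turn of 75 degrees anticlockwise seen from above (70 to 90 work) frees it from any start, then it lifts straight up
- rose: Round white plaster ceiling rose, 132 mm across, fixed; origin at the centre of its underside on the bench, z up. At its centre the nut sits 25 mm above the bench on an upright steel stud whose top is 70 mm above the bench. The thread is coarse: the nut climbs about 2.5 mm in those 75 degrees, with 1.5 mm of play up and down (raise the hand along); unturned it cannot be pulled off
- tray: Open rectangular aluminium parts tray, empty, fixed to the bench: 160 mm (its x) by 130 mm (its y) outside, walls 4 mm thick, rim 25 mm and inner floor 4 mm above the bench; origin at the centre of its underside on the bench, z up
- panel_nut: The nut to leave alone: the same knurled steel nut (44 mm across, 36 mm tall; origin at the centre of its underside, z up), screwed on the stud of the square white plaster panel (114 mm square, fixed). Rose and panel may stand on either side of the tray

How it is judged:
By the outcome, as a careful person would: the job done as asked, in the order asked, and still so for the second after the job is handed in, with the robot touching nothing.
It also fails if it takes over 42 s, if anything falls off the work surface, if the arm or the gripper's body presses on something with over 40 N, if the wrist force passes 120 N, or if a joint passes its speed limit or range.

## Working session

There is one attempt and no reset: what is moved stays moved. The work goes in short steps, Python scripts to look and compute and a tool call to move; the robot and the scene stay as the last step left them, time stands still between calls to the robot, and variables do not carry over. Pictures are saved under pics/ and viewed, about 8 in all and at most 12, crops included, and the job is handed in when it is done.

Besides the shell and the picture viewer there is one more tool, called after "Call:" as name(argument=value, ...) on one line, values as JSON. arm_command: Moves the arm, as the interface text tells. Shift numbers are shares of 0.08 m and turn numbers shares of 60 degrees, none past 1 either way. Its arguments: {"type":"object","properties":{"translation":{"type":"array"},"rotation":{"type":"array"},"grip":{"type":"array"}},"required":["translation","rotation","grip"]}

```bash
mkdir -p pics; cat > h.py <<'E'
import numpy as np, cv2
from rig import bot, eyes, models
def ray(cap,px,st=None):
    n=cv2.undistortPoints(np.array([[px]],float),cap["mtx"],np.array(cap["dist_coeffs"])).ravel()
    d=np.array([n[0],n[1],1.])
    if "hand_eye" in cap:
        H=np.array(cap["hand_eye"]);R=np.array(st["tcp_rot"]);p=np.array(st["position"])
        return p+R@H[:3,3], R@H[:3,:3]@d
    R=cv2.Rodrigues(np.array(cap["rvec"],float))[0]
    return -R.T@np.array(cap["tvec"]).ravel(), R.T@d
def atz(o,d,z): return o+d*(z-o[2])/d[2]
def look(cam,things,zs):
    st=bot.read_state();c=eyes.capture(cam)
    for t in things:
        for r in models.spot_point(cam,t)[:3]:
            px=np.array(r["point"])*[640,400]
            print(cam,t,round(r["conf"],2),px.round(1),atz(*ray(c,px,st),zs[t]).round(4))
    return c
Z=dict(rose_nut=.025,rose=0,tray=0,panel_nut=.025)
E
python3 - <<'E'
from h import *
s=bot.read_state();print(s["time_s"],s["position"],np.round(s["tcp_rot"],3),s["opening"],bot.tip_extent)
ims=[]
for c in("scene","side","wrist"):
    cv2.imwrite(f"pics/{c}1.png",look(c,Z,Z)["image"])
E
```

```text
0.0 [0.25772631 0.56864143 0.24359801] [[ 0.911 -0.001  0.413]
 [-0.413 -0.002  0.911]
 [-0.    -1.    -0.002]] 0.9986099580243892 0.022
scene rose_nut 0.87 [417.2 227.3] [0.4982 0.211  0.025 ]
scene rose_nut 0.55 [234.6 153.4] [ 0.5073 -0.3053  0.025 ]
scene rose 0.6 [415.8 235.4] [0.4996 0.2112 0.    ]
scene tray 0.93 [337.  214.8] [0.5374 0.0263 0.    ]
side rose_nut 0.69 [282.4 146.5] [0.5014 0.2144 0.025 ]
side rose 0.67 [285.9 152.7] [0.5096 0.2211 0.    ]
side tray 0.83 [312.6 207.2] [0.5334 0.0366 0.    ]
side panel_nut 0.74 [342.3 355.1] [ 0.5069 -0.3045  0.025 ]
```

View pics/scene1.png

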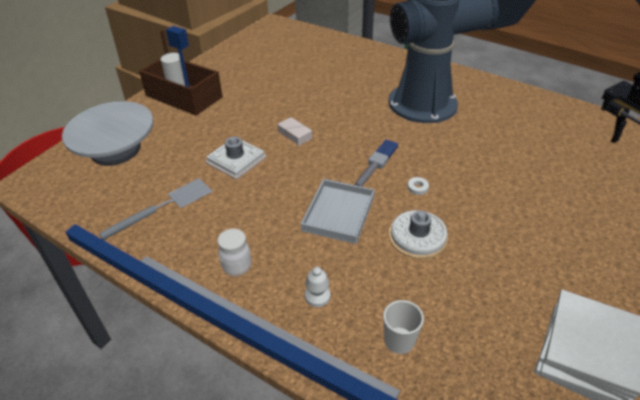

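View pics/side1.png

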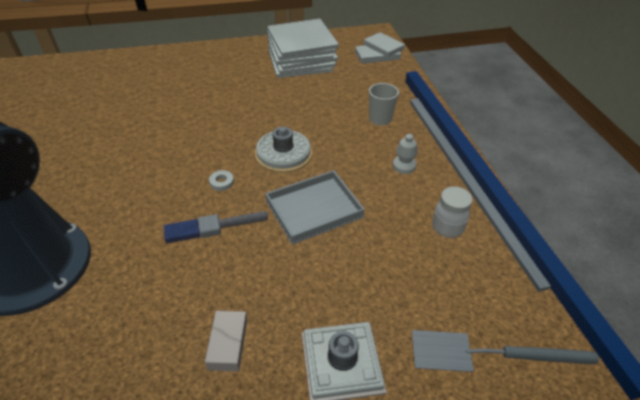

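Scene: rose with nut at about (419,228), tray (338,211), square panel with the other nut (235,155). The side view agrees: rose nut (283,142), panel nut (343,350). I'm moving to hover over the rose.

Call:
arm_command(translation=[[0.92,0,-0.56],[0.92,0,-0.56]], rotation=[[0,0,0],[0,0,0]], grip=[-1,-1])

```text
time_s: 0.95
position: [0.3069, 0.497, 0.2444]
tcp_rot: [[0.912, 0.0, 0.411], [-0.411, -0.001, 0.912], [0.001, -1.0, -0.0]]
force: [0.3, 0.8, 0.6]
opening: 1.0
```

Call:
arm_command(translation=[[0.92,0,-0.56],[0.92,0,-0.56]], rotation=[[0,0,0],[0,0,0]], grip=[-1,-1])

```text
time_s: 1.15
position: [0.3562, 0.4249, 0.2446]
tcp_rot: [[0.911, 0.0, 0.413], [-0.413, -0.0, 0.911], [0.001, -1.0, -0.0]]
force: [0.7, 0.8, -0.1]
opening: 1.002
```

Call:
arm_command(translation=[[0.92,0,-0.56],[0.92,0,-0.56]], rotation=[[0,0,0],[0,0,0]], grip=[-1,-1])

```text
time_s: 1.35
position: [0.405, 0.3535, 0.2448]
tcp_rot: [[0.91, 0.001, 0.414], [-0.414, -0.0, 0.91], [0.001, -1.0, 0.0]]
force: [1.2, 0.3, 0.1]
opening: 0.998
```

Call:
arm_command(translation=[[0.92,0,-0.56],[0.92,0,-0.56],[0.92,0,-0.56],[0.92,0,-0.56]], rotation=[[0,0,0],[0,0,0],[0,0,0],[0,0,0]], grip=[-1,-1,-1,-1])

```text
time_s: 1.75
position: [0.4526, 0.2838, 0.2446]
tcp_rot: [[0.91, -0.0, 0.415], [-0.415, 0.0, 0.91], [-0.0, -1.0, 0.0]]
force: [0.6, 0.9, -1.2]
opening: 1.003
```

```bash
python3 - <<'E'
from h import *
s=bot.read_state();print(s["time_s"],s["position"],np.round(s["tcp_rot"],3),s["joint_positions"])
c=look("wrist",Z,Z);print(np.round(c["hand_eye"],3))
cv2.imwrite("pics/w2.png",c["image"])
E
```

```text
1.75 [0.45258143 0.28382475 0.24460715] [[ 0.91  -0.     0.415]
 [-0.415  0.     0.91 ]
 [-0.    -1.     0.   ]] [ 2.00835572e+01  2.32403837e+01  9.51101293e+01  3.54037111e-02
  6.16559508e+01 -4.54006064e+01]
wrist rose_nut 0.93 [289.3 241.1] [0.5073 0.218  0.025 ]
wrist rose 0.69 [291.4 230.9] [0.504  0.2201 0.    ]
[[ 0.     0.962  0.274 -0.074]
 [ 0.001 -0.274  0.962 -0.14 ]
 [ 1.     0.    -0.001  0.   ]
 [ 0.     0.     0.     1.   ]]
```

View pics/w2.png

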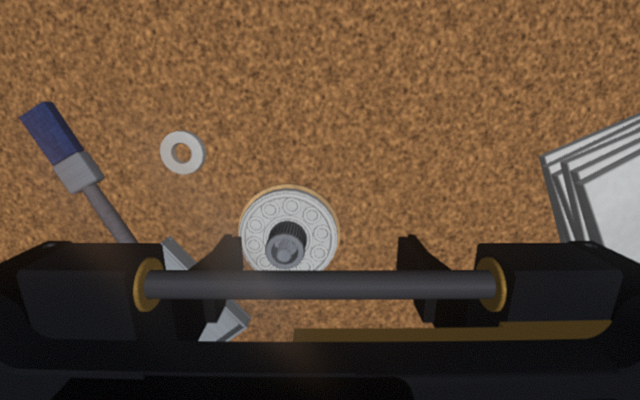

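Wrist view: rose disc centred near (289,231), nut top near (285,250), tray partly hidden at (210,290). I'll refine the position from the outlines in all the cameras.

```bash
python3 - <<'E'
from h import *
for cam in("scene","side","wrist"):
    st=bot.read_state();c=eyes.capture(cam)
    for t in("rose","rose_nut","tray"):
        for r in models.recognise(cam,t)[:2]:
            e=np.array(r["extent"])*[640,400,640,400]
            print(cam,t,round(r["conf"],2),e.round(1))
    for t in("rose_nut","rose"):
        for r in models.spot_point(cam,t)[:1]:
            px=np.array(r["point"])*[640,400];print(t,px.round(1),atz(*ray(c,px,st),Z[t]).round(4))
    im=c["image"]
    def proj(P):
        if cam=="wrist":
            H=np.array(c["hand_eye"]);R=np.array(st["tcp_rot"])@H[:3,:3];o=np.array(st["position"])+np.array(st["tcp_rot"])@H[:3,3]
            rv=cv2.Rodrigues(R.T)[0];tv=-R.T@o
        else: rv,tv=np.array(c["rvec"],float),np.array(c["tvec"],float)
        return cv2.projectPoints(np.array(P,float),rv,tv,c["mtx"],np.array(c["dist_coeffs"]))[0].reshape(-1,2)
    a=np.linspace(0,2*np.pi,60);cen=np.array([.503,.2155])
    k=4; ctr=proj([[*cen,.04]])[0]; x0,y0=(ctr-[50,50]).astype(int)
    crop=cv2.resize(im[max(y0,0):y0+100,x0:x0+100],None,fx=k,fy=k,interpolation=cv2.INTER_CUBIC)
    for z,rr,col in((0,.066,(0,0,255)),(.061,.022,(0,255,0)),(.025,.022,(255,0,0))):
        q=proj(np.c_[cen[0]+rr*np.cos(a),cen[1]+rr*np.sin(a),0*a+z])-[x0,y0]
        cv2.polylines(crop,[np.int32(q*k+k/2)],True,col,1)
    crop=cv2.copyMakeBorder(crop,0,400-crop.shape[0],0,0,cv2.BORDER_CONSTANT)
    out=crop if cam=="scene" else np.hstack([out,crop])
    if cam=="scene": tray=cv2.resize(im[165:260,285:395],None,fx=4,fy=4)
cv2.imwrite("pics/fit.png",cv2.resize(out,(800,267)));
cv2.imwrite("pics/fit.png",np.vstack([cv2.resize(out,(798,266)),cv2.copyMakeBorder(cv2.resize(tray,(385,333)),0,0,0,413,cv2.BORDER_CONSTANT)]))
E
```

```text
scene rose 0.78 [389.4 208.9 451.9 259.7]
scene tray 0.79 [300.9 182.6 373.7 242.2]
scene tray 0.19 [389.6 208.5 450.9 261.7]
rose_nut [418.2 226.6] [0.4951 0.2118 0.025 ]
rose [416.4 235.9] [0.5002 0.213  0.    ]
side rose 0.72 [258.8 128.7 314.2 170.9]
side rose_nut 0.58 [271.9 125.8 291.9 151.5]
side tray 0.91 [264.7 171.8 365.1 244. ]
rose_nut [284.5 143.5] [0.5079 0.224  0.025 ]
rose [283.3 151.8] [0.5044 0.2255 0.    ]
wrist rose 0.87 [236.7 183.4 338.1 268.4]
wrist rose_nut 0.57 [262.6 226.7 305.1 270.8]
wrist tray 0.97 [161.3 235.5 251.3 341.9]
rose_nut [285.8 239.3] [0.5033 0.2157 0.025 ]
rose [290.9 229.5] [0.5018 0.2209 0.    ]
```

View pics/fit.png

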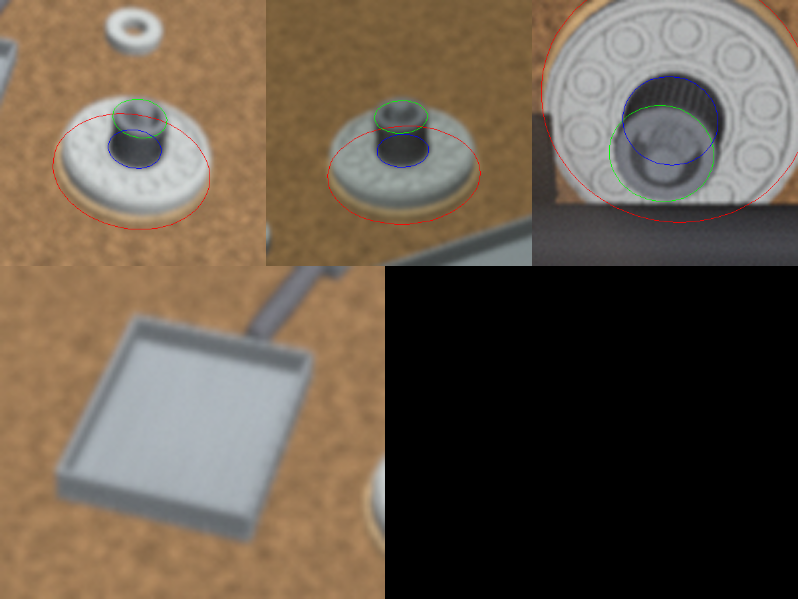

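The projected outline fits the nut within 1–2 mm in all three views (nut at about 0.5025, 0.2155). The tray is rotated with respect to the axes, with rim corners visible. I'm moving above the nut and pre-turning clockwise 40° for wrist range.

Call:
arm_command(translation=[[0.92,0,-0.52],[0.92,0,-0.52],[0.92,0,-0.52],[0.92,0,-0.52],[0.92,0,-0.52]], rotation=[[0,0.67,0],[0,0.67,0],[0,0.67,0],[0,0.67,0],[0,0.67,0]], grip=[-1,-1,-1,-1,-1])

```text
time_s: 3.4
position: [0.5023, 0.2156, 0.2445]
tcp_rot: [[0.423, -0.0, 0.906], [-0.906, 0.0, 0.423], [-0.0, -1.0, -0.0]]
force: [-0.3, -0.6, 0.3]
opening: 1.001
```

Call:
arm_command(translation=[[0,1,0],[0,1,0],[0,1,0],[0,1,0]], rotation=[[0,0,0],[0,0,0],[0,0,0],[0,0,0]], grip=[-1,-1,-1,-1])

```text
time_s: 3.8
position: [0.5023, 0.2161, 0.1647]
tcp_rot: [[0.429, -0.001, 0.903], [-0.903, -0.0, 0.429], [-0.0, -1.0, -0.001]]
force: [0.9, 0.7, 0.9]
opening: 0.998
```

```bash
python3 - <<'E'
from h import *
st=bot.read_state();print(st["time_s"],st["position"],np.round(st["tcp_rot"],3),np.round(st["joint_positions"],1))
c=eyes.capture("scene");P=[]
for px in[(323.6,179.6),(374.4,190.4),(355.9,238.1),(301.3,225)]:
    P.append(atz(*ray(c,px),.025));print(P[-1].round(4))
print(np.mean(P,0))
c=look("wrist",Z,Z)
cv2.imwrite("pics/w3.png",c["image"])
H=np.array(c["hand_eye"]);R=np.array(st["tcp_rot"])@H[:3,:3];o=np.array(st["position"])+np.array(st["tcp_rot"])@H[:3,3]
for z in(.025,.061,.07):print(cv2.projectPoints(np.array([[.5025,.2155,z]]),cv2.Rodrigues(R.T)[0],-R.T@o,c["mtx"],np.array(c["dist_coeffs"]))[0].ravel())
E
```

```text
3.8 [0.50226974 0.21613041 0.16466309] [[ 0.429 -0.001  0.903]
 [-0.903 -0.     0.429]
 [-0.    -1.    -0.001]] [ 11.6  30.6  97.8   0.   51.7 -13.8]
[ 0.4724 -0.0521  0.025 ]
[0.4413 0.0721 0.025 ]
[0.5981 0.1113 0.025 ]
[ 0.6283 -0.0116  0.025 ]
[0.53504676 0.02993244 0.025     ]
wrist rose_nut 0.92 [321.4 195.5] [0.505  0.2187 0.025 ]
wrist rose 0.92 [320.4 189.7] [0.5045 0.2179 0.    ]
wrist tray 0.56 [277.1 341.9] [0.5372 0.032  0.    ]
[318.81964272 197.98649297]
[318.69133391 209.50675276]
[318.65362922 212.89284965]
```

View pics/w3.png

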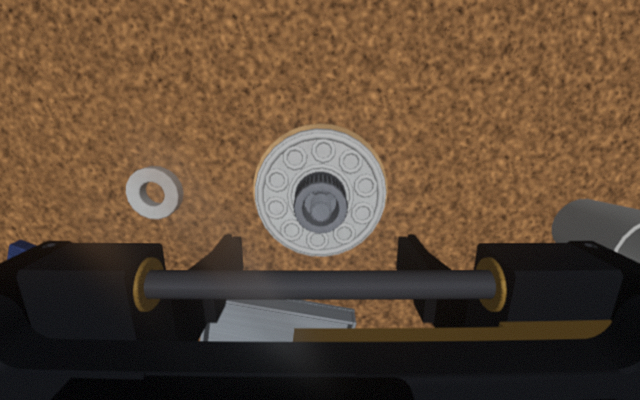

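The nut top appears at about (320,206), a couple of mm off my prediction. I'll correct and descend to z≈0.056.

Call:
arm_command(translation=[[-0.01,0.9,0.02],[-0.01,0.9,0.02],[-0.01,0.9,0.02]], rotation=[[0,0,0],[0,0,0],[0,0,0]], grip=[-1,-1,-1])

```text
time_s: 4.4
position: [0.5013, 0.2171, 0.0905]
tcp_rot: [[0.429, -0.005, 0.903], [-0.903, -0.001, 0.429], [-0.001, -1.0, -0.005]]
force: [-0.3, 0.4, -0.3]
opening: 1.003
```

Call:
arm_command(translation=[[0,0.25,0],[0,0.46,0],[0,0.46,0],[0,0.46,0]], rotation=[[0,0,0],[0,0,0],[0,0,0],[0,0,0]], grip=[-1,-1,-1,-1])

```text
time_s: 4.8
position: [0.504, 0.2177, 0.057]
tcp_rot: [[0.429, 0.002, 0.903], [-0.903, 0.0, 0.429], [0.0, -1.0, 0.002]]
force: [0.0, 0.2, -0.1]
opening: 0.999
```

Call:
arm_command(translation=[[0,0,0],[0,0,0],[0,0,0],[0,0,0],[0,0,0]], rotation=[[0,0,0],[0,0,0],[0,0,0],[0,0,0],[0,0,0]], grip=[0.2,0.2,0.2,0.2,0.2])

```text
time_s: 5.3
position: [0.5032, 0.2175, 0.056]
tcp_rot: [[0.429, 0.0, 0.903], [-0.903, 0.0, 0.429], [0.0, -1.0, 0.0]]
force: [-0.8, -0.1, -1.2]
opening: 0.634
```

Call:
arm_command(translation=[[0,0,0],[0,0,0],[0,0,0],[0,0,0],[0,0,0]], rotation=[[0,0,0],[0,0,0],[0,0,0],[0,0,0],[0,0,0]], grip=[1,1,1,1,1])

```text
time_s: 5.8
position: [0.5032, 0.2175, 0.0558]
tcp_rot: [[0.429, 0.0, 0.903], [-0.903, 0.0, 0.429], [0.0, -1.0, 0.0]]
force: [-0.0, -0.0, 0.9]
opening: 0.509
```

Gripped at 44 mm with almost no side force. Unscrewing now, raising the hand along with it.

Call:
arm_command(translation=[[0,-0.003,0],[0,-0.006,0],[0,-0.01,0],[0,-0.013,0],[0,-0.016,0]], rotation=[[0,-0.13,0],[0,-0.26,0],[0,-0.39,0],[0,-0.52,0],[0,-0.65,0]], grip=[1,1,1,1,1])

```text
time_s: 6.3
position: [0.5032, 0.2175, 0.0571]
tcp_rot: [[0.904, 0.0, 0.427], [-0.427, -0.0, 0.904], [0.0, -1.0, 0.0]]
force: [0.7, -0.4, 1.3]
opening: 0.51
```

Call:
arm_command(translation=[[0,-0.003,0],[0,-0.006,0],[0,-0.01,0],[0,-0.013,0],[0,-0.016,0]], rotation=[[0,-0.13,0],[0,-0.26,0],[0,-0.39,0],[0,-0.52,0],[0,-0.64,0]], grip=[1,1,1,1,1])

```text
time_s: 6.8
position: [0.5027, 0.2174, 0.0579]
tcp_rot: [[0.974, -0.001, -0.227], [0.227, -0.0, 0.974], [-0.001, -1.0, -0.0]]
force: [-0.6, 0.3, -1.5]
opening: 0.508
```

Call:
arm_command(translation=[[0,0,0],[0,0,0],[0,0,0]], rotation=[[0,0,0],[0,0,0],[0,0,0]], grip=[1,1,1])

```text
time_s: 7.1
position: [0.503, 0.2175, 0.0581]
tcp_rot: [[0.976, -0.0, -0.22], [0.22, -0.0, 0.976], [-0.0, -1.0, 0.0]]
force: [-0.0, 0.1, -1.7]
opening: 0.508
```

Turned 77.3°. Lifting gently first to test.

Call:
arm_command(translation=[[0,-0.015,0],[0,-0.03,0],[0,-0.05,0],[0,-0.05,0]], rotation=[[0,0,0],[0,0,0],[0,0,0],[0,0,0]], grip=[1,1,1,1])

```text
time_s: 7.5
position: [0.5033, 0.2176, 0.0626]
tcp_rot: [[0.975, 0.001, -0.221], [0.221, 0.0, 0.975], [0.001, -1.0, -0.0]]
force: [-0.6, 0.2, -1.6]
opening: 0.508
```

The force is about the nut's weight only, so it is free. Lifting clear, then checking.

Call:
arm_command(translation=[[0,-0.4,0],[0,-0.8,0],[0,-1,0],[0,-1,0]], rotation=[[0,0,0],[0,0,0],[0,0,0],[0,0,0]], grip=[1,1,1,1])

```text
time_s: 7.9
position: [0.5049, 0.2179, 0.1448]
tcp_rot: [[0.975, 0.006, -0.222], [0.222, 0.001, 0.975], [0.006, -1.0, -0.0]]
force: [-0.4, 0.8, -1.5]
opening: 0.506
```

```bash
python3 - <<'E'
from h import *
st=bot.read_state();print(st["time_s"],st["position"],st["force"],np.round(st["joint_positions"],1))
a=eyes.capture("side")["image"];b=eyes.capture("scene")["image"]
f=lambda i,x,y:cv2.resize(i[y:y+150,x:x+130],None,fx=3,fy=3)
cv2.imwrite("pics/lift.png",np.hstack([f(a,220,50),f(b,350,120)]))
E
```

```text
7.9 [0.5048814  0.21794207 0.14478916] [-0.40468294  0.79558526 -1.52182123] [ 11.7  32.4  98.4   0.   48.8 -91.1]
```

View pics/lift.png

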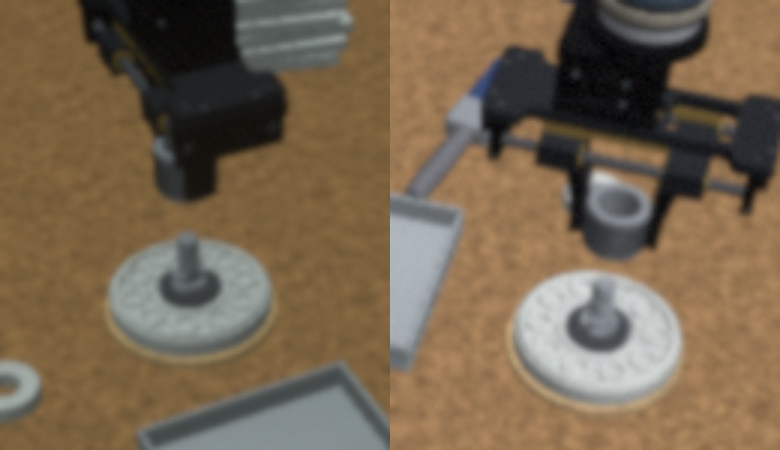

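The nut hangs level in the fingers and the stud is bare with only its washer left. Moving over the tray centre.

Call:
arm_command(translation=[[-0.04,0,-0.4],[-0.04,0,-0.79],[-0.04,0,-0.79]], rotation=[[0,0,0],[0,0,0],[0,0,0]], grip=[1,1,1])

```text
time_s: 8.3
position: [0.5141, 0.1523, 0.1407]
tcp_rot: [[0.976, -0.002, -0.218], [0.218, -0.001, 0.976], [-0.003, -1.0, -0.001]]
force: [-0.7, -0.7, -1.7]
opening: 0.502
```

Call:
arm_command(translation=[[-0.04,0,-0.4],[-0.04,0,-0.79],[-0.04,0,-0.79]], rotation=[[0,0,0],[0,0,0],[0,0,0]], grip=[1,1,1])

```text
time_s: 8.6
position: [0.5255, 0.0903, 0.141]
tcp_rot: [[0.976, -0.001, -0.218], [0.218, -0.001, 0.976], [-0.001, -1.0, -0.001]]
force: [0.3, -0.3, -1.0]
opening: 0.511
```

Call:
arm_command(translation=[[-0.04,0,-0.4],[-0.04,0,-0.79],[-0.04,0,-0.79],[-0.04,0,-0.79]], rotation=[[0,0,0],[0,0,0],[0,0,0],[0,0,0]], grip=[1,1,1,1])

```text
time_s: 9.0
position: [0.535, 0.0309, 0.1413]
tcp_rot: [[0.975, -0.003, -0.22], [0.22, 0.001, 0.975], [-0.002, -1.0, 0.002]]
force: [0.4, 0.8, -1.0]
opening: 0.509
```

Call:
arm_command(translation=[[0,0.25,0],[0,0.5,0],[0,0.75,0],[0,0.9,0],[0,0.9,0]], rotation=[[0,0,0],[0,0,0],[0,0,0],[0,0,0],[0,0,0]], grip=[1,1,1,1,1])

```text
time_s: 9.5
position: [0.534, 0.0319, 0.0685]
tcp_rot: [[0.975, -0.005, -0.223], [0.223, 0.001, 0.975], [-0.004, -1.0, 0.002]]
force: [-0.7, 0.6, -0.6]
opening: 0.509
```

```bash
python3 - <<'E'
from h import *
st=bot.read_state();print(st["time_s"],st["position"],st["force"])
a=eyes.capture("side")["image"];b=eyes.capture("scene")["image"]
f=lambda i,x,y:cv2.resize(i[y:y+150,x:x+130],None,fx=3,fy=3)
cv2.imwrite("pics/tray.png",np.hstack([f(a,250,110),f(b,275,110)]))
E
```

```text
9.5 [0.534007   0.03185236 0.06849413] [-0.7145327   0.59524715 -0.59985853]
```

View pics/tray.png

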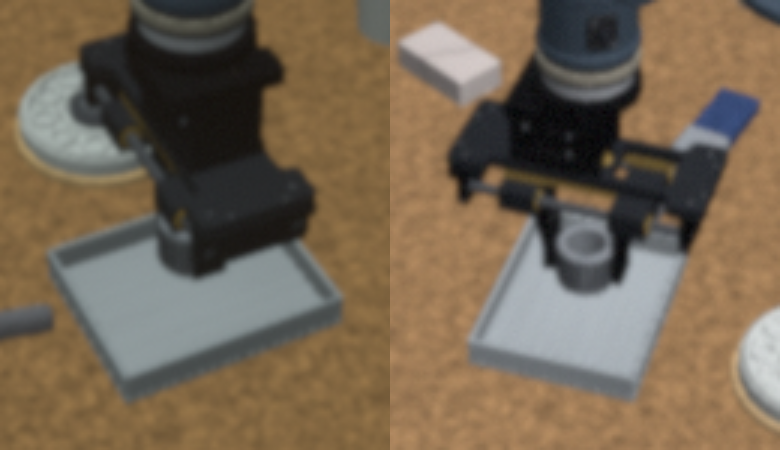

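The nut is over the tray interior and clear of the walls. Descending in small steps until contact shows.

Call:
arm_command(translation=[[0,0.15,0],[0,0.3,0],[0,0.37,0],[0,0.37,0],[0,0.37,0]], rotation=[[0,0,0],[0,0,0],[0,0,0],[0,0,0],[0,0,0]], grip=[1,1,1,1,1])

```text
time_s: 10.1
position: [0.5357, 0.0304, 0.0405]
tcp_rot: [[0.975, -0.0, -0.221], [0.221, 0.0, 0.975], [-0.0, -1.0, 0.0]]
force: [-0.3, 0.3, -1.2]
opening: 0.51
```

Call:
arm_command(translation=[[0,0.01,0],[0,0.02,0],[0,0.02,0]], rotation=[[0,0,0],[0,0,0],[0,0,0]], grip=[1,1,1])

```text
time_s: 10.4
position: [0.5359, 0.0305, 0.0393]
tcp_rot: [[0.975, 0.0, -0.222], [0.222, -0.0, 0.975], [0.0, -1.0, -0.0]]
force: [0.1, -0.4, -2.0]
opening: 0.507
```

Call:
arm_command(translation=[[0,0.005,0],[0,0.01,0],[0,0.01,0]], rotation=[[0,0,0],[0,0,0],[0,0,0]], grip=[1,1,1])

```text
time_s: 10.7
position: [0.5358, 0.0305, 0.0383]
tcp_rot: [[0.975, 0.0, -0.222], [0.222, -0.0, 0.975], [0.0, -1.0, -0.0]]
force: [-0.1, 0.8, -1.4]
opening: 0.509
```

Call:
arm_command(translation=[[0,0.01,0],[0,0.02,0],[0,0.025,0],[0,0.025,0]], rotation=[[0,0,0],[0,0,0],[0,0,0],[0,0,0]], grip=[1,1,1,1])

```text
time_s: 11.1
position: [0.5357, 0.0305, 0.0362]
tcp_rot: [[0.975, -0.0, -0.222], [0.222, 0.0, 0.975], [-0.0, -1.0, 0.0]]
force: [-0.1, 0.2, -0.8]
opening: 0.509
```

Call:
arm_command(translation=[[0,0.006,0],[0,0.01,0],[0,0.01,0]], rotation=[[0,0,0],[0,0,0],[0,0,0]], grip=[1,1,1])

```text
time_s: 11.4
position: [0.5358, 0.0305, 0.0355]
tcp_rot: [[0.975, -0.0, -0.222], [0.222, -0.0, 0.975], [-0.0, -1.0, 0.0]]
force: [-0.0, -0.1, -2.5]
opening: 0.507
```

Call:
arm_command(translation=[[0,0.004,0],[0,0.006,0],[0,0.006,0]], rotation=[[0,0,0],[0,0,0],[0,0,0]], grip=[1,1,1])

```text
time_s: 11.7
position: [0.5358, 0.0305, 0.035]
tcp_rot: [[0.975, -0.0, -0.222], [0.222, 0.0, 0.975], [-0.0, -1.0, 0.0]]
force: [0.0, -0.2, -2.7]
opening: 0.508
```

Call:
arm_command(translation=[[0,0.004,0],[0,0.006,0],[0,0.006,0]], rotation=[[0,0,0],[0,0,0],[0,0,0]], grip=[1,1,1])

```text
time_s: 12.0
position: [0.5358, 0.0305, 0.0348]
tcp_rot: [[0.975, 0.0, -0.222], [0.222, -0.0, 0.975], [0.0, -1.0, -0.0]]
force: [-0.7, 0.1, 1.7]
opening: 0.507
```

Call:
arm_command(translation=[[0,0.004,0],[0,0.006,0],[0,0.006,0],[0,0.006,0]], rotation=[[0,0,0],[0,0,0],[0,0,0],[0,0,0]], grip=[1,1,1,1])

```text
time_s: 12.4
position: [0.5358, 0.0305, 0.0347]
tcp_rot: [[0.975, 0.0, -0.222], [0.222, -0.0, 0.975], [0.0, -1.0, -0.0]]
force: [-1.8, -0.1, 5.9]
opening: 0.504
```

The nut is on the tray floor (+6 N, and it has stopped descending). Releasing with a modest opening, then rising straight up.

Call:
arm_command(translation=[[0,0,0],[0,0,0],[0,0,0],[0,0,0],[0,0,0]], rotation=[[0,0,0],[0,0,0],[0,0,0],[0,0,0],[0,0,0]], grip=[-0.4,-0.4,-0.4,-0.4,-0.4])

```text
time_s: 12.9
position: [0.5358, 0.0305, 0.0339]
tcp_rot: [[0.975, -0.0, -0.222], [0.222, 0.0, 0.975], [-0.0, -1.0, 0.0]]
force: [-0.2, -0.1, -0.1]
opening: 0.696
```

Call:
arm_command(translation=[[0,-0.05,0],[0,-0.2,0],[0,-0.5,0],[0,-1,0],[0,-1,0]], rotation=[[0,0,0],[0,0,0],[0,0,0],[0,0,0],[0,0,0]], grip=[-0.4,-0.4,-0.4,-0.4,-0.4])

```text
time_s: 13.4
position: [0.5392, 0.0301, 0.1191]
tcp_rot: [[0.975, 0.01, -0.222], [0.222, -0.002, 0.975], [0.01, -1.0, -0.004]]
force: [0.6, -0.7, -0.1]
opening: 0.701
```

Call:
arm_command(translation=[[0,-1,0],[0,-1,0],[0,-1,0],[0,-1,0],[0,-1,0]], rotation=[[0,0,0],[0,0,0],[0,0,0],[0,0,0],[0,0,0]], grip=[-0.4,-0.4,-0.4,-0.4,-0.4])

```text
time_s: 13.9
position: [0.5346, 0.0307, 0.193]
tcp_rot: [[0.975, -0.003, -0.222], [0.222, 0.0, 0.975], [-0.002, -1.0, 0.001]]
force: [0.9, -0.9, 0.8]
opening: 0.702
```

```bash
python3 - <<'E'
from h import *
st=bot.read_state();print(st["time_s"],st["position"],st["force"],st["opening"])
a=eyes.capture("side")["image"];b=eyes.capture("scene")["image"]
f=lambda i,x,y:cv2.resize(i[y:y+150,x:x+130],None,fx=3,fy=3)
cv2.imwrite("pics/end.png",np.hstack([f(a,250,110),f(b,275,110)]))
look("scene",Z,Z|{"rose_nut":.004})
E
```

```text
13.9 [0.53461218 0.03068875 0.1930262 ] [ 0.86664433 -0.90517736  0.79525054] 0.7021650127238723
scene rose_nut 0.91 [336.2 211.7] [0.533  0.0214 0.004 ]
scene rose 0.79 [415.3 233.3] [0.4944 0.2075 0.    ]
scene tray 0.97 [338.5 215.2] [0.5367 0.03   0.    ]
scene panel_nut 0.75 [235.6 153.2] [ 0.5053 -0.3036  0.025 ]
```

View pics/end.png

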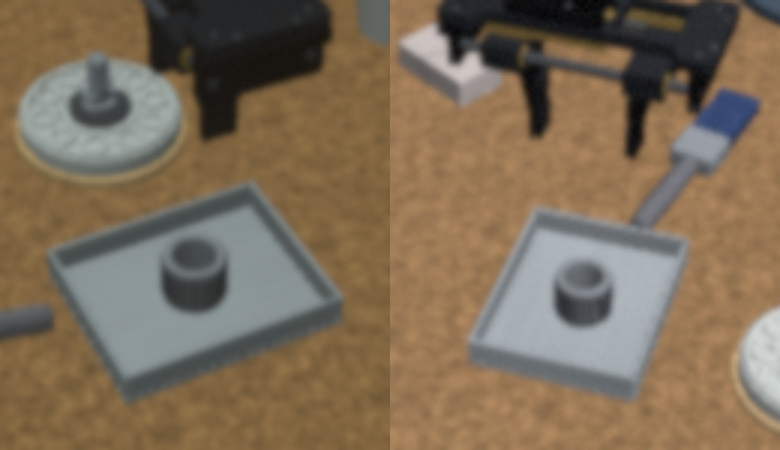

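The nut stands flat in the middle of the tray, with the fingers clear and the stud bare.

```bash
python3 -c "
from rig import bot
print(bot.hand_in())"
```

```text
the job is handed in; nothing more can be done
None
```

The rose nut is off its stud and standing flat near the centre of the parts tray, and the job is handed in. The arm was done at about 14 s of the 42 s allowed.

- **Unscrewing:** I turned the nut about 77° anticlockwise, raising the hand along with it. It came free, and the force during the lift was about its own weight.
- **Setting down:** I lowered it until it touched the tray floor with about 6 N, then released it and backed the hand straight up.
- **Last checks:** the final pictures show the nut upright in the tray, the rose stud bare and the fingers well clear. The recognition network still finds the panel nut where it started, and the arm never went near it.
- **Disagreement:** the network put the nut about 9 mm from where I released it. The final picture supports the release position, and either spot is well inside the tray.

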